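Tip the vial block into the heater and fit its cover

ROBOT

A 6-joint arm with a two-finger parallel gripper is mounted at the origin on the work surface. World frame = base frame: x ahead of the robot, y to its left, z up, the work surface at z = 0. Lengths are in m, angles in degrees, forces in N, time in s.
With the tool pointing down it reaches from about 0.375 to 0.75 m from the base axis. Payload 9 kg.
Tool frame: the origin (TCP) lies where the fingers leave the gripper's body, on its centre line; the fingertips stand 73 mm ahead of it and the grasp point (between the pads) lies 54 mm ahead of it (robot.tip_reach is the distance from the TCP to the fingertips, in m); z points along the fingers, y is the direction in which the jaws open and shut (so a half turn about z gives the same grasp; the last joint's range is limited). The gripper opens to 85 mm and grips with 20 to 120 N. Pads are 22 mm wide; open, the fingers measure 114 mm over their backs; the gripper's body (76 mm by 85 mm) begins 54 mm behind the grasp point. The pads swing forward as they close: fully open they stand 13 mm farther back than shut.
Start: joints at [-82.431, 5.964, 5.575, 89.605, 0, 77.527], TCP at [0.206, -0.564, 0.304] pointing down, gripper open.
Joint ranges: [-171.21, 171.21], [-48.23, 106.86], [-62.78, 66.21], [-105.2, 120.99], [-86.42, 89.51], [-180, 180]. Speed limits (degrees/s): [127.2, 127.2, 147.25, 180, 180, 180].

INTERFACE

Orientations are given as [roll, pitch, yaw] about the fixed x, y, z axes, in that order (R = Rz(yaw) Ry(pitch) Rx(roll)).
In Python, from plant import robot gives the robot as it stands. Calls block until the motion is done:
- robot.move_pose(position, orientation): joint-space move of the TCP to a pose.
- robot.line_to(position, vel=0.15, rotation=None, guard=None): straight line of the TCP; rotation=None keeps the orientation; vel is the mean speed in m/s. With guard (N) it stops when the force on the tool has changed by that much, and returns True; else False.
- robot.goto_joints(angles): joint-space move.
- robot.set_gripper(opening): finger opening in m; the grip force is fixed at half the most; returns when the fingers have stopped.
- robot.pause(seconds).
- robot.ik(position, orientation): joint angles nearest the present ones, or None.
- robot.observe(): the state.
- robot.grab_frame(name): name is "scene" or "top" or "wrist"; returns the picture (384x512x3 uint8, blue, green, red); there is no depth.
- robot.get_calibration(name): a dict with "vertical_fov" (degrees; the focal length in pixels is half the picture's height over the tangent of half this angle, whatever the lens; pixels are square), "cx", "cy" (the principal point, pixels), "rvec" (rotation vector, rad) and "tvec" (3), from world to camera coordinates, as OpenCV has them. Camera axes: x right, y down, z forward; pixel columns grow to the right and rows downward; lengths in m; the calibration is good to about 2 mm. A picture is of the moment at which its call begins: read the wrist's pose just before it. get_calibration takes no time and is no camera call; for the wrist camera it gives the pose at the moment of the call.
A pose or a line that the arm cannot do raises robot.IKError and nothing moves.
- robot.job_done(): hands the job in, once; it reports no verdict.
The state is a dict: "time": time; "q": joint angles; "qvel": joint speeds; "joint_torque": joint torques, N m; "tool_pos": TCP position; "tcp_rot": TCP orientation; "ft_force": force on the tool from outside, world axes, zero at the start; "torque": the same for the moment, N m; "gripper_width": finger opening in m.
Only numpy, scipy, OpenCV 4.12 (cv2) and the standard library are available. Lean on these libraries where they do the work, as an engineer would, in place of code of your own. Each camera call takes 0.05 s, during which the arm holds its last target.

TASK

The vial block lies on its side on the ledge of the dry-block heater: push it over the step, without lifting it up, so that it tumbles onto the heating bed and stands flat there between the two posts with its wells facing up. Then take the cover plate with the two holes by its handle, lower it level over both locating pins until it rests fully on both shoulders, and let go of it only then. Leave the plain plate without holes and the little vial on the heater where they are.

Things in the scene. Friction and masses are not known exactly. Their poses are not given: they have to be found in the camera images.
- heater: Dry-block heater, fixed, grey, 260 x 200 mm in plan. Origin on the bench; x runs from its ledge end (x = -120 mm) to its control housing end (+140 mm), y left, z up. From x = -120 to -20 mm a flat ledge, 45 mm high, full width; then a sheer step down to the heating bed, 20 mm high, to x = +75 mm; then the control housing, 50 mm high. Two posts rise from the bed.
- step_edge (a point): Middle of the ledge's top edge over the bed, 45 mm above the bench, 25 mm above the bed (heater x = -20 mm).
- bed (a point): Middle of the heating bed's top face, half-way between the two pins, at heater x = 27.5 mm, y = 0, 20 mm above the bench; axes as the heater's.
- pin_left (a point): Tip of the locating pin at bed y = +75 mm, 98 mm above the bench. The pin is 8 mm in diameter, upright, pointed at the top, and stands 22 mm above the flat shoulder of a steel post of 18 mm diameter; the shoulder is 76 mm above the bench, 56 mm above the bed.
- pin_right (a point): Tip of the other, equal pin, at bed y = -75 mm.
- block: Loose aluminium vial block, about 0.6 kg, 50 (x) x 90 (y) x 60 (z) mm; origin at its centre. Eight 16 mm wells, 34 mm deep, open in its -x face. At first it lies on the ledge, centre 30 mm above it, wells away from the bed, +x face towards it. Tumbled, wells up, its -x axis points up and its centre is 25 mm above the bed; its top is then 6 mm below the shoulders.
- cover: Loose aluminium plate, 0.3 kg, 80 (x) x 190 (y) x 6 mm, flat on the bench, z up. Two 11 mm holes at y = +-75 mm, x = 0. Black bar handle over its middle: 14 mm wide (x), 80 mm long (y), 14 mm high, 20 mm clear of the plate. Origin: centre of the bar, 33 mm above the plate's underside. Fits either way round; seated, the underside rests on both shoulders.
- blank: Bystander: a shorter, wider plate, 100 x 140 x 6 mm, without holes, with the same bar handle; origin at the bar's centre, 33 mm above the bench. Lies to the left or right of the heater, the cover on the other side.
- vial: Bystander: small capped vial, 17 mm diameter, 45 mm tall, standing on the control housing; origin at its underside.
There are look-alikes about, which are no part of the job. Leave any green look-alike of the cover alone.

How it is judged:
By the outcome, as a careful person would: the job done as asked, in the order asked, and still so for the second after the job is handed in, with the robot touching nothing.
It also fails if it takes over 54 s, if anything falls off the work surface, if the arm or the gripper's body presses on something with over 40 N, if the wrist force passes 120 N, or if a joint passes its speed limit or range.

## Working session

There is one attempt and no reset: what is moved stays moved. The work goes in short steps, each a Python script; the robot and the scene stay as the last script left them, time stands still between calls to the robot, and variables do not carry over. Pictures are saved under pics/ and viewed, and the job is handed in when it is done.

```bash
ls; mkdir -p pics; python3 - <<'E'
from plant import robot
import cv2
for n in ["scene","top","wrist"]:
    im=robot.grab_frame(n); cv2.imwrite(f"pics/a_{n}.png",im)
    print(n,robot.get_calibration(n))
print(robot.observe())
E
```

```text
pics
scene {'vertical_fov': 54.6988971764702, 'cx': 251.53429440280172, 'cy': 198.74654934890063, 'rvec': array([ 2.13722641,  0.66256465, -0.32981819]), 'tvec': array([-0.43023694, -0.13020372,  1.20440111])}
top {'vertical_fov': 55.928956004705775, 'cx': 250.4704094570692, 'cy': 191.7969936180364, 'rvec': array([ 2.18017634, -2.17229165,  0.10926892]), 'tvec': array([-0.01152751,  0.52953005,  1.17085004])}
wrist {'vertical_fov': 67.99025900738519, 'cx': 257.2419442947907, 'cy': 192.07936040140234, 'rvec': array([-2.37321169,  1.66120403,  0.24134145]), 'tvec': array([-0.59934261, -0.03678063,  0.37922726])}
{'time': 0.15, 'q': array([-8.24321115e+01,  5.99006418e+00,  5.54037755e+00,  8.96059228e+01,
        1.65589795e-03,  7.75256353e+01]), 'qvel': array([-0.03866098, -0.1308969 ,  0.1089876 , -0.09404258, -0.00176806,
       -0.07444713]), 'joint_torque': array([ 3.38997692e-03, -5.57358170e+01,  5.04004490e+01,  1.27081762e-02,
       -2.73384694e-04,  8.35383048e-06]), 'tool_pos': array([ 0.20560956, -0.56348865,  0.30333765]), 'tcp_rot': array([-1.79946061e+02, -1.36286020e-02,  2.00422460e+01]), 'ft_force': array([ 0.0535084 , -0.91650054,  1.07109944]), 'torque': array([ 0.01058689, -0.01287666, -0.00499211]), 'gripper_width': 0.08538424087245824}
```

View pics/a_scene.png

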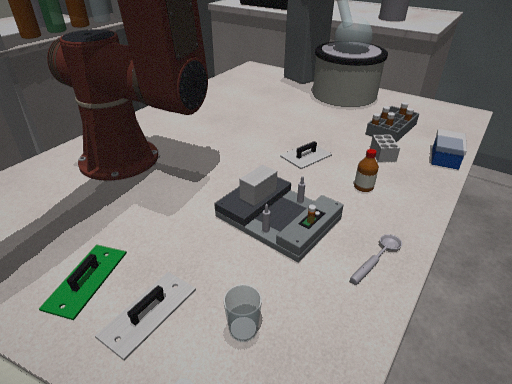

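View pics/a_top.png

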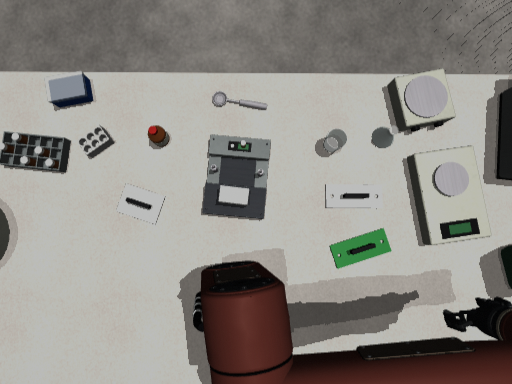

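View pics/a_wrist.png

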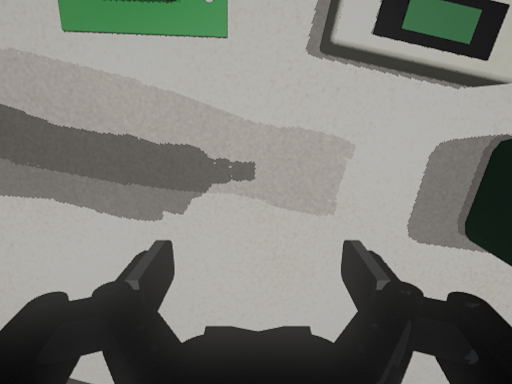

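```bash
python3 - <<'E'
import cv2
im=cv2.imread("pics/a_top.png")
print(im.shape)
c=im[40:330,100:480]
cv2.imwrite("pics/a_top_z.png",cv2.resize(im[110:290,120:350],None,fx=3.3,fy=3.3,interpolation=cv2.INTER_CUBIC))
E
```

```text
(384, 512, 3)
```

View zoom.

The scene view shows the heater, the white cover beside the green look-alike, and the blank on the far side. In the top view the heater spans about (203–271, 135–218), the cover is at (354,196), the green plate at (361,248), the blank at (141,203) and the block at (233,196).

View pics/a_top_z.png

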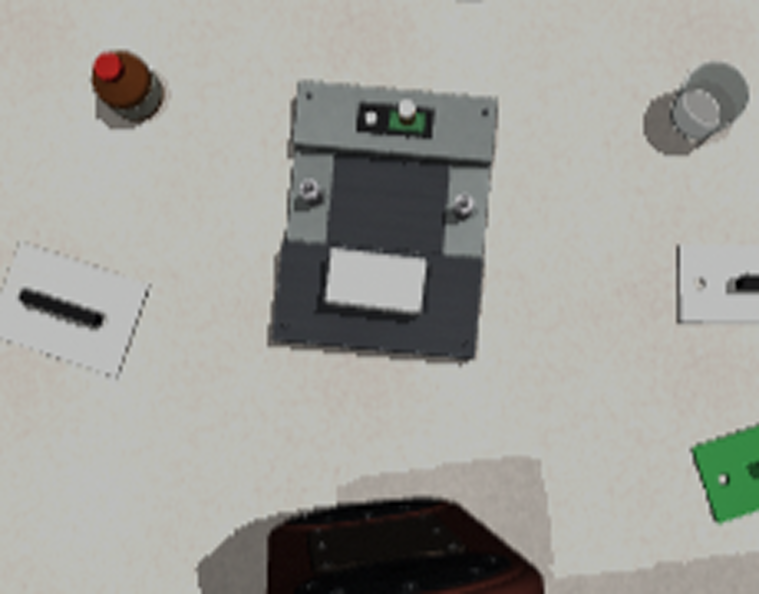

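```bash
python3 - <<'E'
import cv2
im=cv2.imread("pics/a_top.png")
cv2.imwrite("pics/a_top_c.png",cv2.resize(im[170:225,310:400],None,fx=8,fy=8,interpolation=cv2.INTER_CUBIC))
cv2.imwrite("pics/a_top_h.png",cv2.resize(im[125:227,190:285],None,fx=5.8,fy=5.8,interpolation=cv2.INTER_CUBIC))
E
cat > h.py <<'E'
import numpy as np, cv2
def cam(c):
    f=192/np.tan(np.radians(c["vertical_fov"]/2))
    K=np.array([[f,0,c["cx"]],[0,f,c["cy"]],[0,0,1]])
    R,_=cv2.Rodrigues(c["rvec"]); return K,R,np.asarray(c["tvec"]).ravel()
def ray(c,uv,z):
    K,R,t=cam(c); d=R.T@np.linalg.solve(K,[uv[0],uv[1],1]); o=-R.T@t
    return o+d*(z-o[2])/d[2]
def proj(c,P):
    K,R,t=cam(c); p=(K@(R@np.atleast_2d(P).T+t[:,None])).T
    return p[:,:2]/p[:,2:]
E
```

```text
(no output)
```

View pics/a_top_c.png

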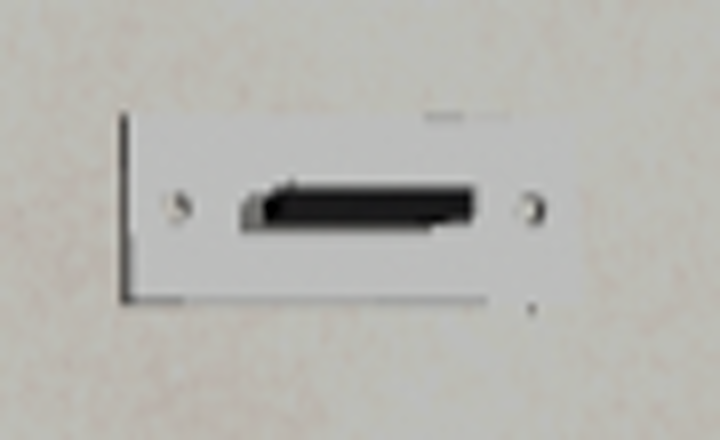

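View pics/a_top_h.png

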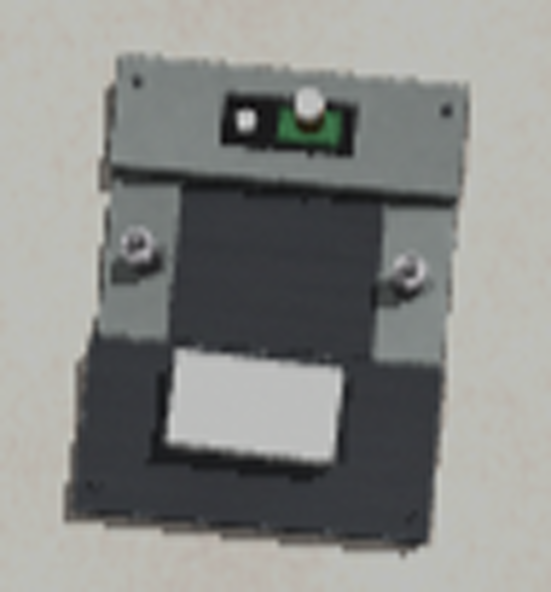

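```bash
python3 - <<'E'
from plant import robot
from h import *
c=robot.get_calibration("top")
H=lambda x,y:(190+(x+.5)/5.8-.5,125+(y+.5)/5.8-.5)
C=lambda x,y:(310+(x+.5)/8-.5,170+(y+.5)/8-.5)
for n,p,z in [("housTL",(118,57),.05),("housTR",(468,88),.05),("ledBL",(68,515),.045),("ledBR",(425,545),.045),("pinL",(138,241),.09),("pinR",(411,266),.09),
 ("b1",(175,348),.105),("b2",(345,367),.105),("b3",(335,466),.105),("b4",(166,445),.105)]:
    print(n,ray(c,H(*p),z).round(4))
for n,p,z in [("holeL",(178,208),.003),("holeR",(531,209),.003),("bar",(247,208),.04),("barR",(474,206),.04)]:
    print(n,ray(c,C(*p),z).round(4))
w=robot.get_calibration("wrist"); K,R,t=cam(w); print("wrist cam pos",-R.T@t, R)
E
```

```text
housTL [0.7159 0.1243 0.05  ]
housTR [ 0.699  -0.0739  0.05  ]
ledBL [0.457  0.1491 0.045 ]
ledBR [ 0.4411 -0.0498  0.045 ]
pinL [0.604  0.1077 0.09  ]
pinR [ 0.591  -0.0404  0.09  ]
b1 [0.544  0.0858 0.105 ]
b2 [ 0.5342 -0.0047  0.105 ]
b3 [4.814e-01 4.000e-04 1.050e-01]
b4 [0.4922 0.09   0.105 ]
holeL [ 0.52   -0.2838  0.003 ]
holeR [ 0.5201 -0.4328  0.003 ]
bar [ 0.5169 -0.3035  0.04  ]
barR [ 0.5181 -0.3964  0.04  ]
wrist cam pos [ 0.27305711 -0.53872792  0.3736171 ] [[ 3.42195920e-01 -9.39628281e-01 -8.04049442e-04]
 [-9.01012277e-01 -3.28375213e-01  2.83454752e-01]
 [-2.66606131e-01 -9.62726011e-02 -9.58985275e-01]]
```

```bash
python3 - <<'E'
from plant import robot
from h import *
print(robot.tip_reach, [m for m in dir(robot) if m[0]!='_'])
for p,o in [([.50,.045,.26],[180,0,-5]),([.44,.05,.16],[180,0,-5]),([.52,-.358,.2],[180,0,-90]),([.52,-.358,.2],[180,0,90]),([.597,.036,.2],[180,0,85]),([.597,.036,.2],[180,0,-95])]:
    q=robot.ik(p,o); print(p,o,None if q is None else np.round(q,1))
robot.move_pose([.50,.045,.26],[180,0,-5])
w=robot.get_calibration("wrist"); im=robot.grab_frame("wrist"); cv2.imwrite("pics/b_w.png",im)
np.save("b_w.npy",w,allow_pickle=True); s=robot.observe(); print(s["time"],s["tool_pos"],s["tcp_rot"])
E
```

```text
0.0726 ['IKError', 'get_calibration', 'goto_joints', 'grab_frame', 'ik', 'job_done', 'line_to', 'move_pose', 'observe', 'pause', 'set_gripper', 'tip_reach']
[0.5, 0.045, 0.26] [180, 0, -5] [ -9.8 -11.5 -16.   85.6   0.  175.2]
[0.44, 0.05, 0.16] [180, 0, -5] [-10.5 -21.4 -34.5  76.9   0.  174.5]
[0.52, -0.358, 0.2] [180, 0, -90] [ -46.4   11.7    1.1   79.4    0.  -136.4]
[0.52, -0.358, 0.2] [180, 0, 90] [-46.4  11.7   1.1  79.4   0.   43.6]
[0.597, 0.036, 0.2] [180, 0, 85] [-9.1  6.  -5.2 78.8  0.  85.9]
[0.597, 0.036, 0.2] [180, 0, -95] [ -9.1   6.   -5.2  78.8   0.  -94.1]
2.6083 [0.5001625  0.04437468 0.26004166] [ 1.79992795e+02 -5.31281385e-03 -5.04868736e+00]
```

View pics/b_w.png

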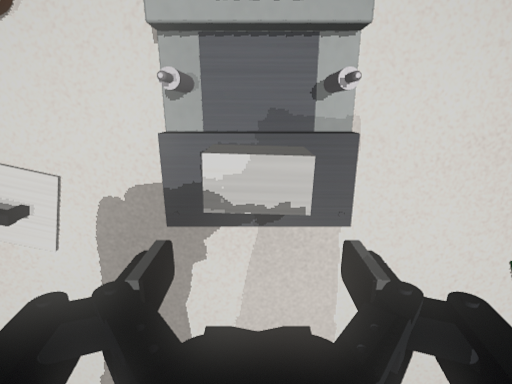

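The wrist view shows the pins near (165,75) and (355,75), the step edge at row 132 and the block top at (202–315, 152–215), all square in the image. I'll enlarge the pins.

```bash
python3 - <<'E'
import cv2,numpy as np
im=cv2.imread("pics/b_w.png")
a=cv2.resize(im[50:110,145:205],None,fx=6.5,fy=6.5,interpolation=cv2.INTER_CUBIC)
b=cv2.resize(im[50:110,315:375],None,fx=6.5,fy=6.5,interpolation=cv2.INTER_CUBIC)
cv2.imwrite("pics/b_pins.png",np.hstack([a,b]))
E
```

```text
(no output)
```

View pics/b_pins.png

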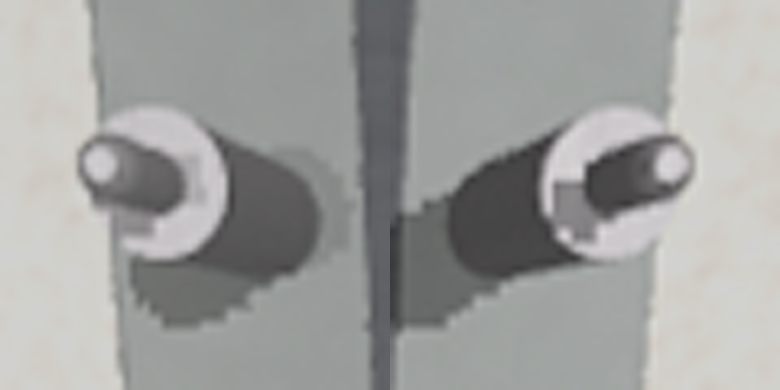

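```bash
python3 - <<'E'
from h import *
w=np.load("b_w.npy",allow_pickle=True).item()
P=lambda x,y,u0:(u0+(x+.5)/6.5-.5,50+(y+.5)/6.5-.5)
tl=ray(w,P(100,163,145),.098); tr=ray(w,P(281,163,315),.098)
sl=ray(w,P(150,183,145),.076); sr=ray(w,P(230,183,315),.076)
for l,r in((tl,tr),(sl,sr)):
    d=l-r; m=(l+r)/2; print(l.round(4),r.round(4),"mid",m.round(4),np.linalg.norm(d).round(4),"yaw",np.degrees(np.arctan2(-d[0],d[1])).round(2))
for n,uv,z in [("edgeL",(160,132),.045),("edgeR",(358,132),.045),("b1",(202,152),.105),("b2",(315,156),.105),("b3",(312,215),.105),("b4",(203,214),.105),("lL",(167,226),.045),("lR",(351,226),.045)]:
    print(n,ray(w,uv,z).round(4))
E
```

```text
[0.6023 0.1095 0.098 ] [ 0.589 -0.04   0.098] mid [0.5957 0.0347 0.098 ] 0.1501 yaw -5.07
[0.6023 0.1103 0.076 ] [ 0.5889 -0.0409  0.076 ] mid [0.5956 0.0347 0.076 ] 0.1518 yaw -5.07
edgeL [0.5575 0.1354 0.045 ]
edgeR [ 0.5403 -0.0586  0.045 ]
b1 [0.5422 0.0847 0.105 ]
b2 [ 0.5311 -0.0044  0.105 ]
b3 [ 4.811e-01 -3.000e-04  1.050e-01]
b4 [0.4902 0.0913 0.105 ]
lL [0.4582 0.1463 0.045 ]
lR [ 0.4405 -0.0522  0.045 ]
```

```bash
cat >> h.py <<'E'
BED=np.array([.5957,.0347]); YAW=-5.07
def hp(x,y,z):   # bed-frame xy (axes heater) -> world
    a=np.radians(YAW); return np.array([BED[0]+x*np.cos(a)-y*np.sin(a),BED[1]+x*np.sin(a)+y*np.cos(a),z])
E
python3 - <<'E'
from plant import robot
from h import *
O=[180,0,YAW]
robot.set_gripper(.032)
robot.move_pose(hp(-.148,.0,.16),O)
robot.line_to(hp(-.148,0,.138),vel=.1)
w=robot.get_calibration("wrist");cv2.imwrite("pics/c_w0.png",robot.grab_frame("wrist"))
print(robot.observe()["time"],robot.line_to(hp(-.124,0,.138),vel=.06,guard=12))
print(robot.line_to(hp(-.088,0,.138),vel=.04,guard=20))
s=robot.observe();print(s["time"],s["tool_pos"],s["ft_force"],s["gripper_width"])
cv2.imwrite("pics/c_w1.png",robot.grab_frame("wrist"))
E
python3 -c "
import cv2,numpy as np
cv2.imwrite('pics/c.png',np.hstack([cv2.resize(cv2.imread('pics/c_w%d.png'%i),(400,300)) for i in (0,1)]))"
```

```text
4.1083 False
False
5.7083 [0.50824875 0.04243829 0.13810008] [-1.81565105 -1.21130327  0.94671143] 0.031761205926596855
```

View pics/c.png

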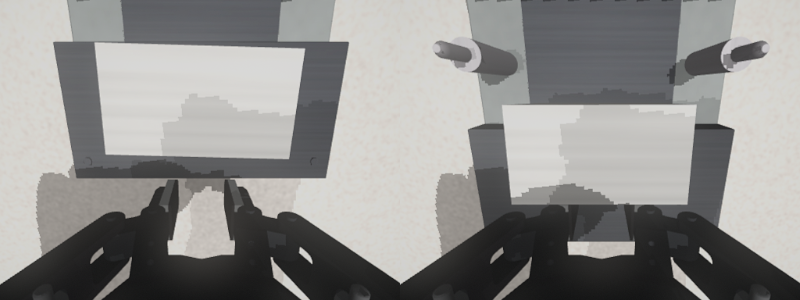

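Second frame: the block has slid squarely forward and now overhangs the step. I'll push on past the tipping point.

```bash
python3 - <<'E'
from plant import robot
from h import *
print(robot.line_to(hp(-.0765,0,.138),vel=.03,guard=20))
robot.pause(.3)
s=robot.observe();print(s["time"],s["tool_pos"],s["ft_force"])
cv2.imwrite("pics/d_w.png",robot.grab_frame("wrist"));cv2.imwrite("pics/d_s.png",cv2.resize(robot.grab_frame("scene")[150:270,200:360],None,fx=3.5,fy=3.5))
E
python3 -c "
import cv2,numpy as np
a=cv2.imread('pics/d_w.png');b=cv2.imread('pics/d_s.png')
cv2.imwrite('pics/d.png',np.hstack([cv2.resize(a,(400,300)),cv2.resize(b,(400,300))]))"
```

```text
False
6.5917 [0.51945618 0.04146701 0.13801498] [ 0.13195009  0.42812976 -0.51728803]
```

View pics/d.png

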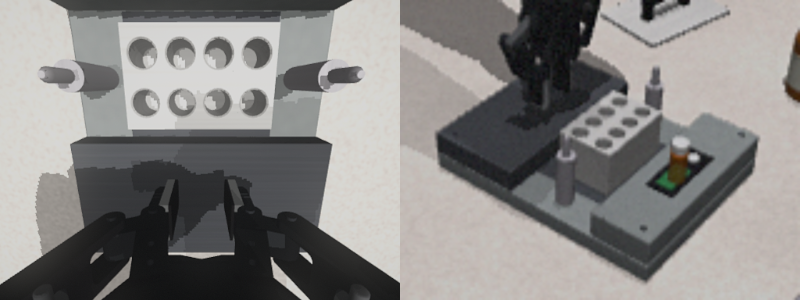

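The block has tumbled and stands wells up on the bed between the posts. Next I'll check its pose, retract, and look at the cover.

```bash
python3 - <<'E'
from plant import robot
from h import *
w=robot.get_calibration("wrist")
a=np.radians(YAW);R=np.array([[np.cos(a),np.sin(a)],[-np.sin(a),np.cos(a)]])
for p in [(118,24),(281,22),(272,128),(127,130)]:
    P=ray(w,np.array(p)*1.28,.07); print((R@(P[:2]-BED)).round(4))
robot.line_to(hp(-.09,0,.22),vel=.25)
robot.set_gripper(.05)
# over the cover, tool x along +y (camera on the +y side)
robot.move_pose([.52,-.37,.24],[180,0,90])
w=robot.get_calibration("wrist");im=robot.grab_frame("wrist"); cv2.imwrite("pics/e_w.png",im); np.save("e_w.npy",w,allow_pickle=True)
s=robot.observe();print(s["time"],s["tool_pos"],s["tcp_rot"],s["q"].round(1))
E
```

```text
[0.0274 0.0461]
[ 0.0284 -0.0443]
[-0.0312 -0.0447]
[-0.0324  0.0468]
9.525 [ 0.52028244 -0.36944358  0.24007527] [ 1.79994571e+02 -1.55184832e-03  9.00199339e+01] [-47.1  12.4   6.1  83.6   0.   42.9]
```

View pics/e_w.png

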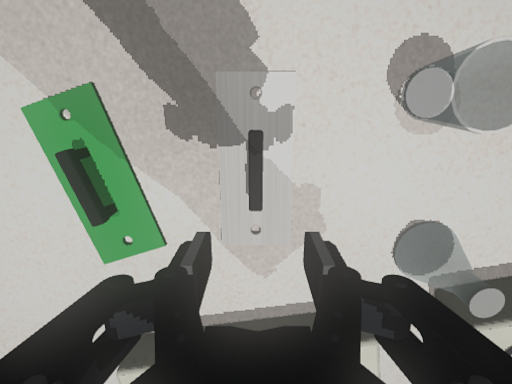

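The block sits at about (−2, +1) mm from the bed centre and is level. The cover is seen with its holes at about (256,92) and (255,230) and its bar at (256, 131–211).

```bash
python3 - <<'E'
import cv2
im=cv2.imread("pics/e_w.png")
cv2.imwrite("pics/e_z.png",cv2.resize(im[65:250,210:300],None,fx=3.2,fy=3.2,interpolation=cv2.INTER_CUBIC))
E
```

```text
(no output)
```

View pics/e_z.png

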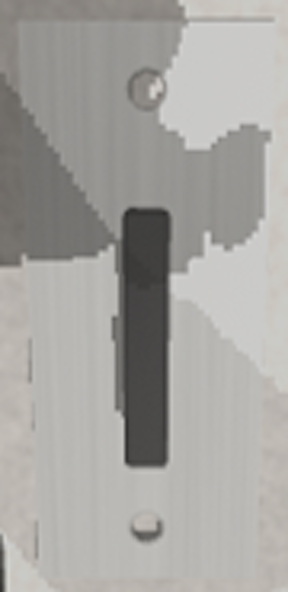

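```bash
python3 - <<'E'
from h import *
w=np.load("e_w.npy",allow_pickle=True).item()
Z=lambda x,y:(210+(x+.5)/3.2-.5,65+(y+.5)/3.2-.5)
a=ray(w,Z(147,89),.006);b=ray(w,Z(146,525),.006);d=a-b
print("holes",a.round(4),b.round(4),"mid",((a+b)/2).round(4),np.linalg.norm(d).round(4),"yaw",np.degrees(np.arctan2(-d[0],d[1])).round(2))
a=ray(w,Z(146,208),.040);b=ray(w,Z(146,466),.040);d=a-b
print("bar",((a+b)/2).round(4),np.linalg.norm(d).round(4),np.degrees(np.arctan2(-d[0],d[1])).round(2))
E
```

```text
holes [ 0.5182 -0.2823  0.006 ] [ 0.5175 -0.4315  0.006 ] mid [ 0.5179 -0.3569  0.006 ] 0.1492 yaw -0.26
bar [ 0.518  -0.3565  0.04  ] 0.0797 -0.14
```

```bash
python3 - <<'E'
from plant import robot
from h import *
robot.move_pose([.518,-.357,.13],[180,0,89.8])
print(robot.line_to([.518,-.357,.088],vel=.08,guard=8), robot.observe()["tool_pos"])
robot.set_gripper(0.0)
s=robot.observe();print(s["time"],s["gripper_width"],s["ft_force"],s["tool_pos"])
robot.line_to([.518,-.357,.12],vel=.08); robot.line_to([.518,-.357,.22],vel=.2)
w=robot.get_calibration("wrist");im=robot.grab_frame("wrist"); cv2.imwrite("pics/f_w.png",im); np.save("f_w.npy",w,allow_pickle=True)
s=robot.observe();print(s["time"],s["gripper_width"],s["ft_force"],s["tool_pos"],s["torque"])
E
```

```text
False [ 0.51799317 -0.35699296  0.08795948]
11.1333 0.012732507012200151 [-0.91171657  0.16716045  3.5935875 ] [ 0.51828367 -0.35731378  0.08873041]
12.3833 0.012654973593924493 [-0.55994143 -0.12245032 -3.52487702] [ 0.51740741 -0.35640978  0.21770391] [ 0.06175367 -0.03892766 -0.00914888]
```

View pics/f_w.png

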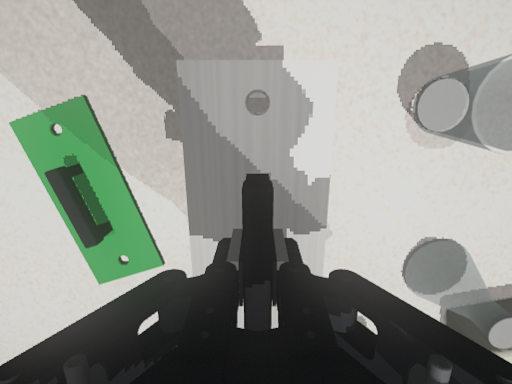

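```bash
python3 - <<'E'
import cv2
from h import *
im=cv2.imread("pics/f_w.png")
cv2.imwrite("pics/f_z.png",cv2.resize(im[50:250,170:345],None,fx=3,fy=3,interpolation=cv2.INTER_CUBIC))
w=np.load("f_w.npy",allow_pickle=True).item()
T=np.array([.51741,-.35641,.2177])
for uv in [(257.5,102)]:
    print((ray(w,uv,.2177-.0825)-T).round(4))
E
```

```text
[ 0.0003  0.0749 -0.0825]
```

View pics/f_z.png

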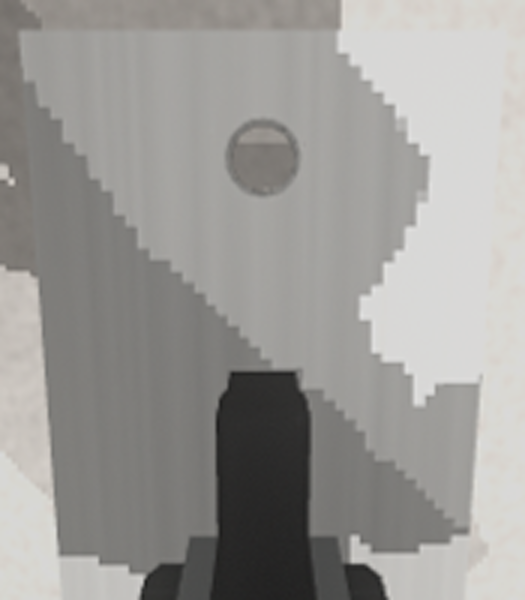

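```bash
python3 - <<'E'
from plant import robot
from h import *
robot.line_to([.518,-.357,.26],vel=.2)
robot.move_pose(hp(0,0,.26),[180,0,YAW+90])
robot.line_to(hp(0,0,.200),vel=.1)
robot.pause(.4)
w=robot.get_calibration("wrist");im=robot.grab_frame("wrist"); cv2.imwrite("pics/g_w.png",im); np.save("g_w.npy",w,allow_pickle=True)
cv2.imwrite("pics/g_t.png",robot.grab_frame("top"));cv2.imwrite("pics/g_s.png",robot.grab_frame("scene"))
s=robot.observe();print(s["time"],s["gripper_width"],s["ft_force"],s["tool_pos"],s["tcp_rot"])
cv2.imwrite("pics/g_z.png",np.hstack([cv2.resize(im[50:230,140:360],None,fx=2,fy=2,interpolation=cv2.INTER_CUBIC),cv2.resize(cv2.imread("pics/g_s.png")[120:270,210:360],(360,360),interpolation=cv2.INTER_CUBIC)]))
E
```

```text
15.5167 0.013181076207533653 [-0.33347287  0.1763692  -2.73470271] [0.59572332 0.03472166 0.20005204] [1.79996160e+02 3.93172191e-04 8.49322706e+01]
```

View pics/g_z.png

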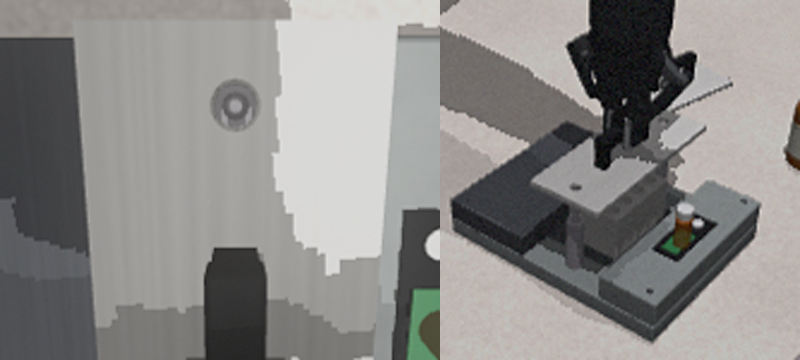

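```bash
python3 - <<'E'
import cv2
from h import *
im=cv2.imread("pics/g_w.png"); cv2.imwrite("pics/g_h.png",cv2.resize(im[82:122,237:277],None,fx=12,fy=12,interpolation=cv2.INTER_CUBIC))
E
```

```text
(no output)
```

View pics/g_h.png

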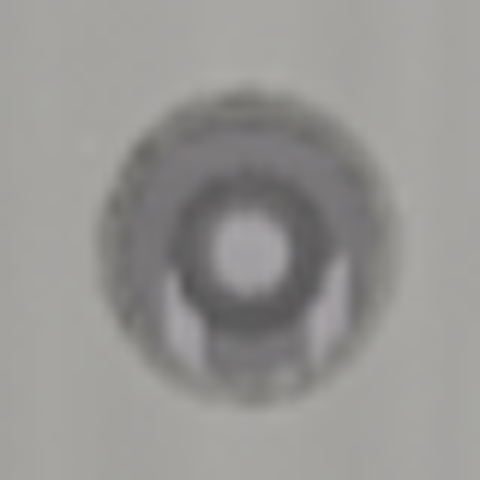

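```bash
python3 - <<'E'
from h import *
w=np.load("g_w.npy",allow_pickle=True).item()
h=ray(w,(257.3,102.1),.1175);p=ray(w,(257.3,102.5),.098); print(h,p,p-h, hp(0,.075,.098))
E
```

```text
[0.60219066 0.10944684 0.1175    ] [0.60221418 0.10958311 0.098     ] [ 2.35194077e-05  1.36270790e-04 -1.95000000e-02] [0.60232796 0.10940656 0.098     ]
```

The pin tip is centred in the hole to about 0.2 mm, so I'll lower the cover with a force guard.

```bash
python3 - <<'E'
from plant import robot
from h import *
def st(l):
    s=robot.observe();print(l,round(s["time"],2),round(s["gripper_width"],4),s["ft_force"].round(2),s["torque"].round(3),s["tool_pos"].round(4))
print(robot.line_to(hp(0,0,.182),vel=.04,guard=6)); st("tips")
print(robot.line_to(hp(0,0,.168),vel=.03,guard=6)); st("pre")
print(robot.line_to(hp(0,0,.160),vel=.015,guard=6)); st("contact")
robot.pause(.2);st("settled")
w=robot.get_calibration("wrist");im=robot.grab_frame("wrist"); cv2.imwrite("pics/i_w.png",im)
sc=robot.grab_frame("scene");cv2.imwrite("pics/i_s.png",sc)
cv2.imwrite("pics/i_z.png",np.hstack([cv2.resize(im[50:230,140:360],None,fx=2,fy=2,interpolation=cv2.INTER_CUBIC),cv2.resize(sc[120:270,210:360],(360,360),interpolation=cv2.INTER_CUBIC)]))
E
```

```text
False
tips 16.12 0.0128 [ 0.23 -0.01 -2.99] [ 0.01   0.006 -0.027] [0.5956 0.0347 0.1819]
False
pre 16.73 0.013 [-0.29 -0.73 -2.63] [-0.042  0.018  0.049] [0.5956 0.0347 0.1679]
True
contact 17.09 0.013 [-0.3  -0.25  4.42] [-0.006  0.067 -0.096] [0.596  0.0347 0.1647]
settled 17.29 0.0127 [0.06 0.63 6.21] [ 0.035  0.089 -0.026] [0.596  0.0347 0.1647]
```

View pics/i_z.png

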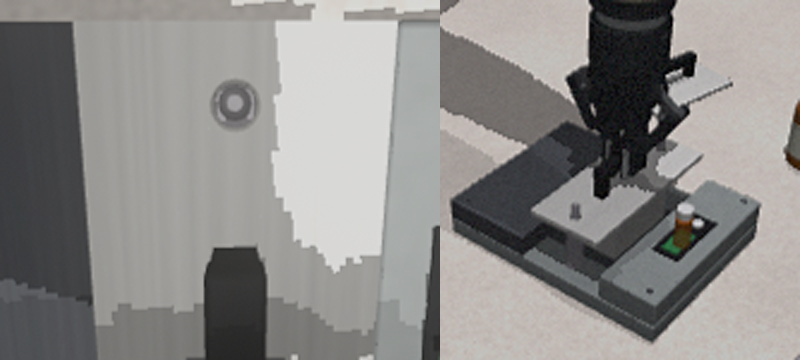

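Contact came at TCP z = 0.1647, where 0.1645 was expected for full seating. The left pin (wrist view) and the right pin (scene view) both stand through their holes, so I'll release.

```bash
python3 - <<'E'
from plant import robot
from h import *
robot.set_gripper(.04)
robot.line_to(hp(0,0,.21),vel=.06); robot.line_to(hp(0,0,.30),vel=.2)
im=robot.grab_frame("wrist")
robot.line_to(hp(-.09,0,.30),vel=.25)
robot.move_pose([.45,-.3,.32],[180,0,YAW+90])
s=robot.observe();print(s["time"],s["ft_force"],s["gripper_width"])
sc=robot.grab_frame("scene");tp=robot.grab_frame("top");cv2.imwrite("pics/j_s.png",sc);cv2.imwrite("pics/j_t.png",tp);cv2.imwrite("pics/j_w.png",im)
r=lambda a:cv2.resize(a,(400,300),interpolation=cv2.INTER_CUBIC)
cv2.imwrite("pics/j.png",np.vstack([np.hstack([r(im),r(tp)]),np.hstack([r(sc),r(sc[150:270,200:360])])]))
E
```

```text
21.1583 [-0.32653672 -0.22855436  0.25632348] 0.04014034925907628
```

View pics/j.png

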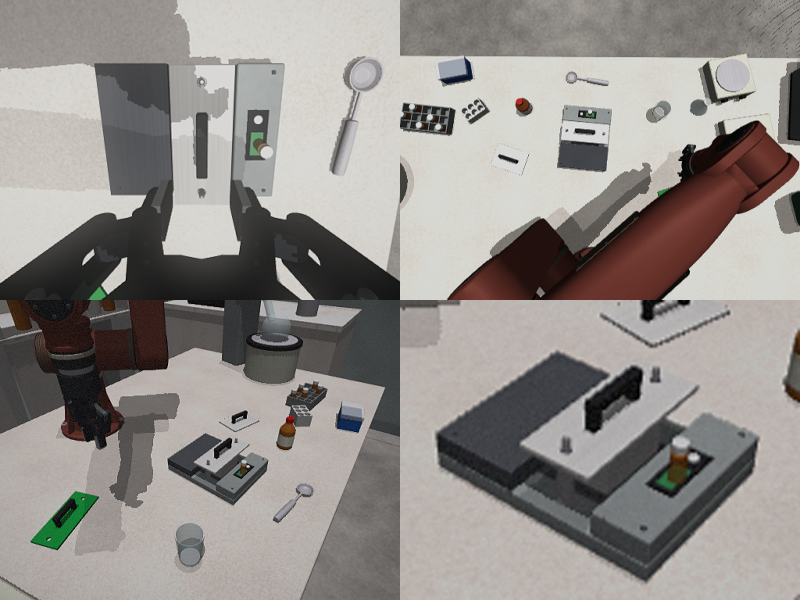

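Both pins stand through the cover, and the vial and blank are where they were. One last numeric check: overlay the expected seated outline on the scene picture.

```bash
python3 - <<'E'
from plant import robot
from h import *
c=robot.get_calibration("scene"); im=cv2.imread("pics/j_s.png")
S=4; x0,y0=200,150
big=cv2.resize(im[y0:270,x0:370],None,fx=S,fy=S,interpolation=cv2.INTER_CUBIC)
f=lambda P:[tuple(int(v) for v in ((p-[x0,y0]+.5)*S-.5)) for p in proj(c,P)]
pts=f([hp(x,y,.082) for x,y in((-.04,-.095),(.04,-.095),(.04,.095),(-.04,.095))])
for i in range(4): cv2.line(big,pts[i],pts[(i+1)%4],(0,0,255),1)
for p in f([hp(0,-.075,.098),hp(0,.075,.098)]): cv2.circle(big,p,4,(255,0,0),1)
cv2.imwrite("pics/k.png",big)
E
```

```text
(no output)
```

View pics/k.png

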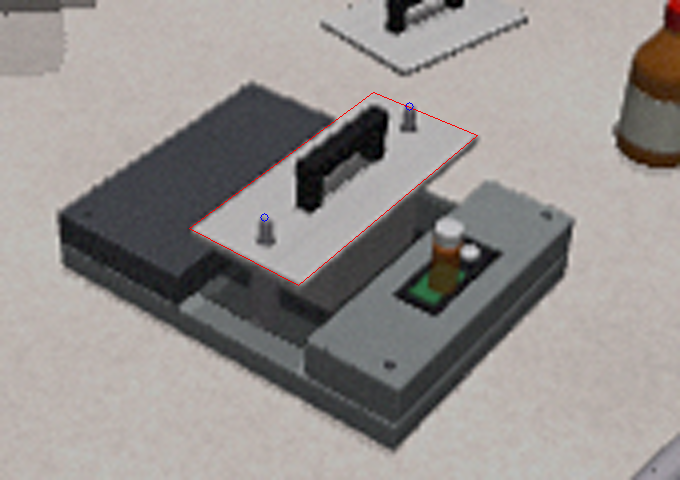

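The plate edges match the predicted seated outline to within a pixel, so it is level and resting on both shoulders. Handing in.

```bash
python3 -c "
from plant import robot
robot.job_done(); print(robot.observe()['time'])"
```

```text
the job is handed in; nothing more can be done
the job is handed in; nothing more can be done
```

The job is done and handed in. The last clock reading, just before the final pictures, was 21.2 s of the 54 s allowed.

- **Block:** I pushed it squarely over the step with the part-closed fingers and it tumbled onto the bed. It stands flat, wells up, between the posts, about 2 mm from the bed centre.
- **Cover:** I took the cover with the holes by its handle. The wrist camera showed the left pin centred in its hole to about 0.2 mm. I lowered the cover with a force guard, and it made contact at 0.1647 m (0.1645 m expected for full seating). Only then did I let go.
- **Last checks:** Both pins stand through their holes, and the cover matches the predicted seated outline in the scene picture to about a pixel. The vial, the blank and the green plate were not touched and look unmoved. The arm is clear of everything, and no check failed or disagreed. I did not look through the right hole from above; the right pin was confirmed only in the later pictures.

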